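# Shim the test plate level

### The arm

A 6-joint arm with a two-finger parallel gripper is mounted at the origin on the work surface. World frame = base frame: x ahead of the robot, y to its left, z up, the work surface at z = 0. Lengths are in m, angles in degrees, forces in N, time in s.
With the tool pointing down it reaches from about 0.4 to 0.825 m from the base axis. Payload 7 kg.
Tool frame: the origin (TCP) lies midway between the tips of the shut fingers; the grasp point (between the pads) lies 19 mm behind it; z points along the fingers, y is the line along which they close (so a half turn about z gives the same grasp; the last joint's range is limited). The gripper opens to 88 mm and grips with 3 to 60 N. Pads are 19 mm wide; open, the fingers measure 130 mm over their backs; the gripper's body (78 mm by 193 mm) begins 47 mm behind the grasp point.
Start: joints at [-60.728, 20.546, 0.682, 0, -70.136, -16.507], TCP at [0.149, -0.658, 0.227] pointing down, gripper open.
Joint ranges: [-176.03, 176.03], [-82.01, 121.73], [-58.28, 71.71], [-173.87, 95.51], [-174.79, -0.11], [-173.66, 173.66]. Speed limits (degrees/s): [136.94, 136.94, 172.46, 180, 180, 180].

### API

Orientations are given as [roll, pitch, yaw] about the fixed x, y, z axes, in that order (R = Rz(yaw) Ry(pitch) Rx(roll)).
In Python, from plant import ctrl gives the robot as it stands. The module is installed in compiled form; this text tells all that it offers.
- The arm moves only by the tool send_rows, never from a script. Its argument "plan" is a list that holds one entry, the list of rows, each a list of 6 numbers: the shift along the tool's x, y, z in cm, then the turn, a rotation vector about the tool's x, y, z in degrees. A call has 1 to 8 rows; each row is the pose to reach, as a shift and turn from the pose commanded when the call began, along the tool's axes at that moment; what a row does not reach only later rows make up. A row lasts 1/12 s, in which the tool goes at most 41.7 mm and 7.16 degrees, less where a joint would pass 70% of its speed; a pose out of reach is approached as far as the arm can. A call with a gripper value outside its range is refused whole. "fingers" is the opening, from 0 (shut) to 1 (fully open), set as the call begins (left out, the last holds). The fingers move at their own pace and stop on an object; the grip force is fixed at half the most. Time passes only in rows, so rows that repeat a pose let the fingers close. It gives the time, the measured TCP pose, the force, the opening and the grip force at its end, in the units of the state.
- ctrl.get_obs(): the state, without advancing time (a new reading comes with each control period).
- ctrl.snapshot(name): name is "side" or "top"; returns a dict with "img" (420x560x3 uint8, red, green, blue), "K" (3x3 intrinsics, pixels), "k1" (the pictures are not rectified: a ray, as slopes to the right and down, at radius r is drawn at 1 + k1 r^2 times it, then the intrinsics apply), "pose" (4x4, takes a point from camera to world coordinates). Camera axes: x right, y down, z forward; pixel columns grow to the right and rows downward; lengths in m; the calibration is good to about 2 mm. A picture is of the moment at which its call begins. There is no depth.
- ctrl.close_job(): hands the job in; it is judged then, once.
The state is a dict: "clock": time; "joint_pos": joint angles; "qvel": joint speeds; "tau": joint torques, N m; "tool_pos": TCP position; "orientation": TCP orientation; "force": force on the tool from outside, world axes, zero at the start; "moment": the same for the moment, N m; "opening": finger opening in m; "gripper_force": force on a finger pad.
Only numpy, scipy, OpenCV 4.12 (cv2) and the standard library are available. Lean on these libraries where they do the work, as an engineer would, in place of code of your own. Each camera call takes 0.05 s, during which the arm holds its last target. There are 200 camera calls.

### The job

The power unit's test plate is low at one corner. Take the orange wedge, slide its thin end along the bench straight under that corner's steel ball foot, and ease it in gently until the white bubble of the level sits centred between the two black rings, without driving the plate past level. Lift the plate with the wedge only, never with the gripper; leave the wedge there, let go and draw back, and do not disturb the other things on the bench.

Things in the scene. Friction and masses are not known exactly. Their poses are not given: they have to be found in the camera images.
- wedge: orange plastic wedge, 30 mm wide, 90 g, flat on the bench. Origin: underside, middle of its tail; +x points to the thin tip, y across, z up. The tail, a block to grip, spans x = -22 to 22 mm, 34 mm high; from x = 22 mm the top slopes straight down from 26.7 mm to 3 mm high at the tip (x = 164 mm), 1 in 6. Friction (about 0.6) holds it under load.
- wedge_tip (a point): middle of the wedge's thin edge, at bench level; axes as the wedge's
- fixture: dark steel base fixed to the bench; carries the tilting plate. Origin: on the bench under its middle, z up; its +y is the way to push the wedge, level, straight below the foot. In this frame the foot is at x = -50, y = -135 mm, the hinge axis along x at y = 115 mm, 45 mm up. A channel beyond the foot is free for 145 mm, 35 mm to either side.
- plate: aluminium plate 180 x 240 x 8 mm with a power unit (to 72 mm above it) and the level bolted on, 1.2 to 2.1 kg, hinged at its +y edge. Origin on the hinge axis, axes as the fixture's when level. It starts down on a stop, -y edge low (0.038 rad, 9.5 mm at the foot), rises to at most 0.08 rad, sinks back unless wedged; loads the wedge with 4 to 8 N.
- foot (a point): underside of the plate's 36 mm wide lug at the low corner, 40 mm up when level; axes as the plate's. Below hangs the foot: a screw ending in a 14 mm steel ball (brass head above the lug). Its setting is fixed but not measured: at the start the ball clears the bench by 4 to 13 mm, so it meets the wedge 6 to 60 mm behind the tip, and is level 63 to 117 mm behind it.
- bubble (a joint): position (m) of the level's white bubble (22 mm long) in its yellow-green vial (110 mm, along the fixture's y, beside the power unit): 0 is centred between the two black rings, positive is toward the hinge (foot too low; about +0.038 at the start), negative: foot too high. Each mm of bubble takes about 1.5 mm of wedge travel.
- unit_a: an open-frame power unit (grey channel, green board), 64 x 160 x 68 mm; leave it alone
- unit_b: a second, like unit_a; leave it alone
- mouse: black computer mouse, 105 x 62 x 32 mm; leave it alone
- packer: flat blue plastic packer, 60 x 35 x 12 mm (of no use here); leave it alone
- driver: screwdriver with yellow handle; leave it alone
- notes: pad of yellow notes, 75 x 50 x 16 mm; leave it alone
- tape: yellow tape roll, 90 mm across, 18 mm high; leave it alone
Things that resemble listed ones, but are neither listed nor needed, are in the scene too. Several things have the shape of the wedge; the one meant has the colours described above.

How it is judged:
By the outcome, as a careful person would: the job done as asked, in the order asked, and still so for the second after the job is handed in, with the robot touching nothing.
It also fails if it takes over 54 s, if anything falls off the work surface, if the arm or the gripper's body presses on something with over 40 N, if the wrist force passes 120 N, or if a joint passes its speed limit or range.

## Working session

There is one attempt and no reset: what is moved stays moved. The work goes in short steps, Python scripts to look and compute and a tool call to move; the robot and the scene stay as the last step left them, time stands still between calls to the robot, and variables do not carry over. Pictures are saved under pics/ and viewed, at most 10 in all, crops included, and the job is handed in when it is done.

Besides the shell and the picture viewer there is one more tool, called after "Call:" in YAML: its name, and indented under it one key for each argument. send_rows: Moves the arm, as the interface text tells. Its arguments: {"type":"object","properties":{"plan":{"type":"array","items":{"type":"array","items":{"type":"array","items":{"type":"number"}}}},"fingers":{"type":"number"}},"required":["plan"]}

```bash
mkdir -p pics
cat > h.py <<'E'
import numpy as np, cv2
from plant import ctrl
from scipy.spatial.transform import Rotation as R
def snap(n):
    s=ctrl.snapshot(n); return s
def save(img,name,box=None,k=1):
    if box: img=img[box[1]:box[3],box[0]:box[2]]
    cv2.imwrite('pics/'+name,cv2.resize(img[:,:,::-1],None,fx=k,fy=k,interpolation=cv2.INTER_CUBIC))
def ray(s,uv):
    K=np.array(s['K']);d=(np.array(uv,float)-K[:2,2])/[K[0,0],K[1,1]]
    u=d.copy()
    for _ in range(30): u=d/(1+s['k1']*(u@u))
    P=np.array(s['pose']); return P[:3,3],P[:3,:3]@np.r_[u,1]
def onz(s,uv,z):
    o,d=ray(s,uv); return o+d*(z-o[2])/d[2]
def proj(s,p):
    P=np.array(s['pose']);c=P[:3,:3].T@(np.array(p)-P[:3,3]);u=c[:2]/c[2]
    u=u*(1+s['k1']*(u@u));K=np.array(s['K']);return u*[K[0,0],K[1,1]]+K[:2,2]
E
python3 - <<'E'
from h import *
a=snap('top');b=snap('side')
save(a['img'],'top0.png',None,1.4);save(b['img'],'side0.png',None,1.4)
for s in(a,b):print(np.round(s['pose'],3),s['K'],s['k1'])
print(ctrl.get_obs())
E
```

```text
[[-0.014 -0.995  0.101  0.395]
 [-1.     0.017  0.026 -0.041]
 [-0.028 -0.101 -0.995  1.169]
 [ 0.     0.     0.     1.   ]] [[380.20215506   0.         283.56676446]
 [  0.         380.20215506 210.18177455]
 [  0.           0.           1.        ]] -0.0022632608495135285
[[-0.702 -0.436  0.563 -0.43 ]
 [-0.713  0.42  -0.562  0.92 ]
 [ 0.008 -0.796 -0.606  1.079]
 [ 0.     0.     0.     1.   ]] [[485.74665139   0.         273.15382605]
 [  0.         485.74665139 211.95878554]
 [  0.           0.           1.        ]] -0.07043252663033185
{'clock': 0.1, 'joint_pos': array([-6.07269899e+01,  2.05879117e+01,  6.39025930e-01, -1.77196049e-02,
       -7.01364813e+01, -1.65055287e+01]), 'qvel': array([ 0.00446888, -0.05832899,  0.1257815 ,  0.02194953, -0.05960506,
        0.11461213]), 'tau': array([-2.06312514e-03, -5.84161663e+01,  2.93751776e+01,  7.01551393e+00,
        1.01268434e-02, -6.25587109e-05]), 'tool_pos': array([ 0.14903045, -0.65788943,  0.2257099 ]), 'orientation': array([ 1.79913418e+02, -8.28369286e-03, -1.67238545e+02]), 'force': array([ 0.28282949, -0.38324512, -0.14625215]), 'moment': array([ 0.03252645, -0.02516311, -0.02572663]), 'gripper_force': 0.0, 'opening': 0.08776820856974192}
```

View pics/top0.png

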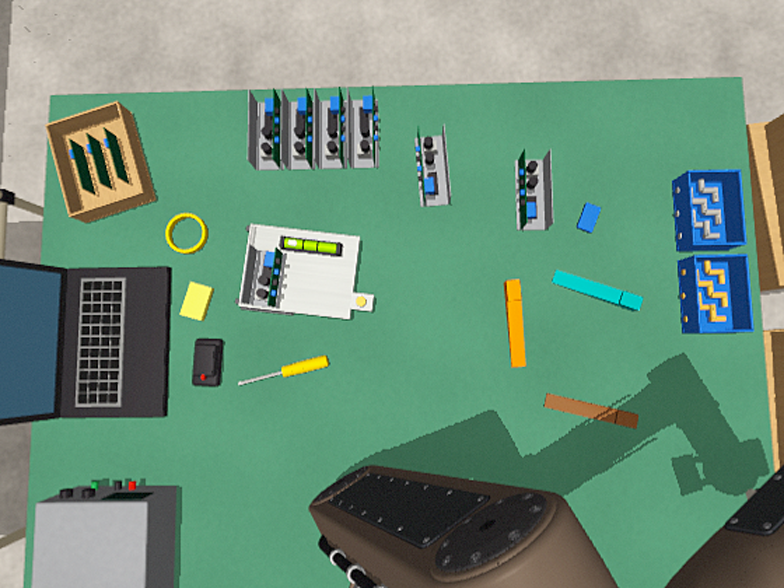

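View pics/side0.png

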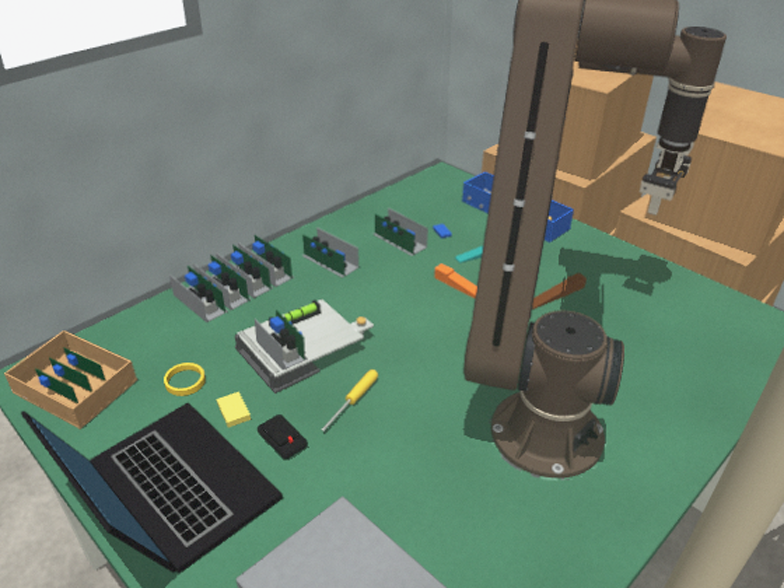

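The top view at 1.4x shows three wedge-shaped things: orange at (515,322), teal at (597,290) and brown at (590,410). The orange one fits the description, with its tail block at (513,288) and tip at (518,365). The plate is at (300,272), with the foot lug and brass head at (363,302) on its right (-y) side. The level is at (312,245), with its bubble on the left.

```bash
cat > m.py <<'E'
from h import *
def wedgemask(s):
    hsv=cv2.cvtColor(s['img'],cv2.COLOR_RGB2HSV)
    m=cv2.inRange(hsv,(8,180,150),(20,255,255)); n,l,st,c=cv2.connectedComponentsWithStats(m)
    return m,l,st,c
if __name__=='__main__':
    a=snap('top');b=snap('side')
    for s in (a,b):
        m,l,st,c=wedgemask(s)
        for i in range(1,len(st)):
            if st[i,4]>60:
                k=(l==i).astype(np.uint8); cn=cv2.findContours(k,0,2)[0][0]
                print(st[i],np.round(c[i],1),cv2.minAreaRect(cn),cv2.approxPolyDP(cn,2,True)[:,0].tolist())
    hsv=cv2.cvtColor(a['img'],cv2.COLOR_RGB2HSV)
    m=cv2.inRange(hsv,(0,0,185),(179,40,255)); m[:150]=0;m[240:]=0;m[:,:160]=0;m[:,280:]=0
    cn=max(cv2.findContours(m,0,2)[0],key=cv2.contourArea)
    print('plate',cv2.approxPolyDP(cn,2,True)[:,0].tolist())
    A=cv2.resize(a['img'][150:240,160:280],(800,600))[:, :]
    w=cv2.resize(a['img'][190:270,345:385],(300,600))
    A=cv2.resize(a['img'][150:240,160:280],(480,360),interpolation=2);A=np.vstack([A,cv2.resize(b['img'][205:285,160:280],(480,240),interpolation=2)])
    save(np.hstack([A,w]),'crop1.png')
E
python3 m.py
```

```text
[364 216  11  46 369] [369.2 241.6] ((369.0, 238.5), (45.0, 10.0), 90.0) [[371, 216], [365, 223], [365, 261], [374, 261]]
[311 191  29  20 112] [326.6 200.5] ((325.0, 200.5), (32.687355041503906, 8.847704887390137), 34.99202346801758) [[311, 192], [322, 199], [318, 201], [322, 203], [323, 200], [332, 208], [339, 209], [338, 205], [325, 198], [322, 193]]
plate [[179, 160], [171, 218], [249, 227], [250, 220], [265, 220], [266, 210], [251, 208], [256, 169]]
```

View pics/crop1.png

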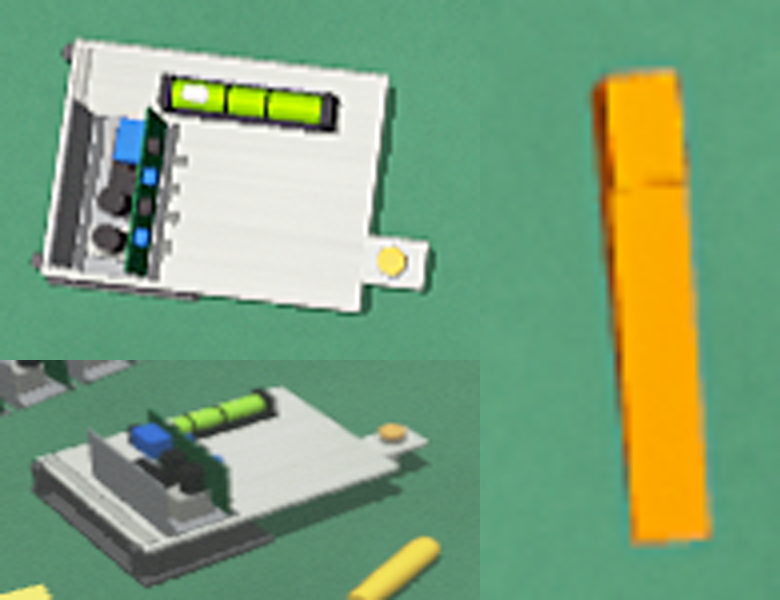

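The crop shows the orange wedge cleanly, in original pixels: tail back edge near (366.5,200), step near (367.7,214.7), tip near (370.5,262). This confirms it against the teal and brown copies. The brass foot head is at (257.7,215.4). The bubble is at the hinge end of the vial.

Run:
```python
from h import *
a=snap('top');b=snap('side')
W=lambda x,y:((x-480+.5)/7.5-.5+345,(y+.5)/7.5-.5+190)
C=lambda x,y:((x+.5)/4-.5+160,(y+.5)/4-.5+150)
D=lambda x,y:((x+.5)/4-.5+160,(y-360+.5)/3-.5+205)
back=onz(a,W(641.5,74),.034);step=onz(a,W(650.5,186),.034);tip=onz(a,W(671,540.5),.003)
print('wedge',back,step,tip,np.linalg.norm((tip-back)[:2]),np.linalg.norm((step-back)[:2]))
d=(tip-back)[:2];print('yaw',np.degrees(np.arctan2(d[1],d[0])),'origin',back[:2]+d/np.linalg.norm(d)*.022)
for z in(.042,.048):print('foot',onz(a,C(391,262),z))
print('side head',onz(b,D(392,432),.046))
# plate corners: hinge side z .048, low side .039
h1=onz(a,C(77,41),.049);h2=onz(a,C(43,272),.049);l1=onz(a,C(388,74),.040);l2=onz(a,C(362,311),.040)
for p,q in((h1,h2),(l1,l2),(l1,h1),(l2,h2)):
    v=(q-p)[:2];print(np.linalg.norm(v),np.degrees(np.arctan2(v[1],v[0])))
print(h1,h2,l1,l2)
v1=onz(a,C(330,113),.06);v0=onz(a,C(168,93),.06);v=(v0-v1)[:2];print('vial',np.linalg.norm(v),np.degrees(np.arctan2(v[1],v[0])))
```

```text
wedge [ 0.53870024 -0.25903946  0.034     ] [ 0.49379854 -0.2609936   0.034     ] [ 0.35296114 -0.27005632  0.003     ] 0.18606553655128844 0.04494420664929189
yaw -176.60555865554457 origin [ 0.51673884 -0.26034207]
foot [0.49617672 0.06654853 0.042     ]
foot [0.49563707 0.06597467 0.048     ]
side head [0.50125643 0.06386665 0.046     ]
0.17646425240343763 172.49189833038088
0.1802421632251184 173.43305615374308
0.23643810798457776 83.16800960040322
0.2393841649577544 82.2612627007554
[0.66726226 0.3027857  0.049     ] [0.49231094 0.32584365 0.049     ] [0.63913597 0.06802648 0.04      ] [0.46007639 0.0886397  0.04      ]
vial 0.12231627047555885 81.80715085099115
```

Create g.py:
```python
import sys
from h import *
def go(x,y,z,yaw):
    o=ctrl.get_obs();Rt=R.from_euler('xyz',o['orientation'],degrees=True)
    d=Rt.inv().apply(np.array([x,y,z])-o['tool_pos'])*100
    r=(Rt.inv()*R.from_euler('xyz',[180,0,yaw],degrees=True)).as_rotvec(degrees=True)
    print(round(o['clock'],2),'shift',np.round(d,2),'turn',np.round(r,1),'q6',round(o['joint_pos'][5],1),'F',np.round(o['force'],1))
if __name__=='__main__': go(*map(float,sys.argv[1:]))
```

```text
(no output)
```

Call:
send_rows:
  plan:
    - [[-5.6, 3.9, 0, 0, 0, -7.1], [-11.2, 7.7, 0, 0, 0, -14.2], [-16.8, 11.5, 0, 0, 0, -21.3], [-22.4, 15.4, 0, 0, 0, -28.4], [-28, 19.2, 0, 0, 0, -35.5], [-33.5, 23, 0, 0, 0, -42.6], [-39, 26.9, 0, 0, 0, -49.7], [-44.7, 30.7, 0, 0, 0, -56.8]]
  fingers: 1

```text
clock: 0.97
tool_pos: [0.3763, -0.4117, 0.2269]
orientation: [-180.0, -0.0, -110.1]
force: [1.0, -0.7, 0.7]
opening: 0.0878
gripper_force: 0.0
```

```bash
python3 g.py .517 -.260 .12 3.4
```

```text
0.97 shift [-19.08  -8.    10.69] turn [  -0.    -0.  -113.5] q6 7.4 F [ 1.  -0.7  0.7]
```

Call:
send_rows:
  plan:
    - [[-3, -1, 1.5, 0, 0, -7.1], [-6, -2, 3, 0, 0, -14.2], [-9, -3, 4.5, 0, 0, -21.3], [-12, -4.5, 6, 0, 0, -28.4], [-15, -6, 7.5, 0, 0, -35.5], [-17, -7, 9, 0, 0, -42.6], [-19.1, -8, 10, 0, 0, -49.7], [-19.1, -8, 10.7, 0, 0, -56.8]]

```text
clock: 1.63
tool_pos: [0.5193, -0.26, 0.1183]
orientation: [180.0, 0.0, -53.1]
force: [-0.5, 0.2, 1.0]
opening: 0.0877
gripper_force: 0.0
```

Call:
send_rows:
  plan:
    - [[0, 0, 0, 0, 0, -7.1], [0, 0, 0, 0, 0, -14.2], [0, 0, 0, 0, 0, -21.3], [0, 0, 0, 0, 0, -28.4], [0, 0, 0, 0, 0, -35.5], [0, 0, 0, 0, 0, -42.6], [0, 0, 0, 0, 0, -49.7], [0, 0, 0, 0, 0, -56.7]]

```text
clock: 2.3
tool_pos: [0.517, -0.2624, 0.1196]
orientation: [-180.0, -0.0, 3.4]
force: [0.4, 0.1, -0.9]
opening: 0.0874
gripper_force: 0.0
```

```bash
python3 g.py .517 -.260 .005 3.4
```

```text
2.3 shift [ 1.000e-02 -2.400e-01  1.146e+01] turn [-0. -0.  0.] q6 101.0 F [ 0.4  0.1 -0.9]
```

Call:
send_rows:
  plan:
    - [[0, -0.1, 3, 0, 0, 0], [0, -0.1, 6, 0, 0, 0], [0, -0.1, 8.5, 0, 0, 0], [0, -0.1, 10, 0, 0, 0], [0, -0.1, 11, 0, 0, 0], [0, -0.1, 11.4, 0, 0, 0], [0, -0.1, 11.4, 0, 0, 0]]

```text
clock: 2.88
tool_pos: [0.5167, -0.2614, 0.005]
orientation: [-180.0, 0.1, 3.1]
force: [0.4, 0.4, 0.7]
opening: 0.0877
gripper_force: 0.0
```

Call:
send_rows:
  plan:
    - [[0, 0, 0, 0, 0, 0], [0, 0, 0, 0, 0, 0], [0, 0, 0, 0, 0, 0], [0, 0, 0, 0, 0, 0], [0, 0, 0, 0, 0, 0], [0, 0, 0, 0, 0, 0], [0, 0, 0, 0, 0, 0], [0, 0, 0, 0, 0, 0]]
  fingers: 0

```text
clock: 3.55
tool_pos: [0.5169, -0.2614, 0.0057]
orientation: [180.0, -0.0, 3.1]
force: [0.3, 0.2, -1.0]
opening: 0.0398
gripper_force: 0.0
```

```bash
python3 g.py .4725 -.1365 .03 -97.2
```

```text
3.55 shift [ -3.77 -12.71  -2.44] turn [ -0.   -0.  100.3] q6 100.6 F [ 0.3  0.2 -1. ]
```

Fingers are still closing, so I wait longer.

Call:
send_rows:
  plan:
    - [[0, 0, 0, 0, 0, 0], [0, 0, 0, 0, 0, 0], [0, 0, 0, 0, 0, 0], [0, 0, 0, 0, 0, 0]]
  fingers: 0

```text
clock: 3.88
tool_pos: [0.5169, -0.2614, 0.0055]
orientation: [-180.0, 0.0, 3.1]
force: [-0.3, -0.3, 0.5]
opening: 0.03
gripper_force: 30.0
```

Call:
send_rows:
  plan:
    - [[0, 0, -0.6, 0, 0, 0], [0, 0, -1.4, 0, 0, 0], [0, 0, -2.2, 0, 0, 0], [0, 0, -2.5, 0, 0, 0], [0, 0, -2.5, 0, 0, 0]]

```text
clock: 4.3
tool_pos: [0.5178, -0.2616, 0.0321]
orientation: [180.0, -0.1, 3.1]
force: [-0.3, -0.0, -0.8]
opening: 0.0299
gripper_force: 30.0
```

```bash
python3 - <<'E'
from h import *
a=snap('top');b=snap('side')
A=cv2.resize(a['img'][180:280,330:410],(400,500),interpolation=2);B=cv2.resize(b['img'][170:250,290:370],(400,500),interpolation=2)
save(np.hstack([A,B]),'grip.png')
E
python3 g.py .4725 -.1365 .03 -97.2
```

```text
4.4 shift [ -3.78 -12.71   0.09] turn [ -0.   -0.  100.3] q6 100.6 F [-1.1 -0.6 -1.5]
```

View pics/grip.png

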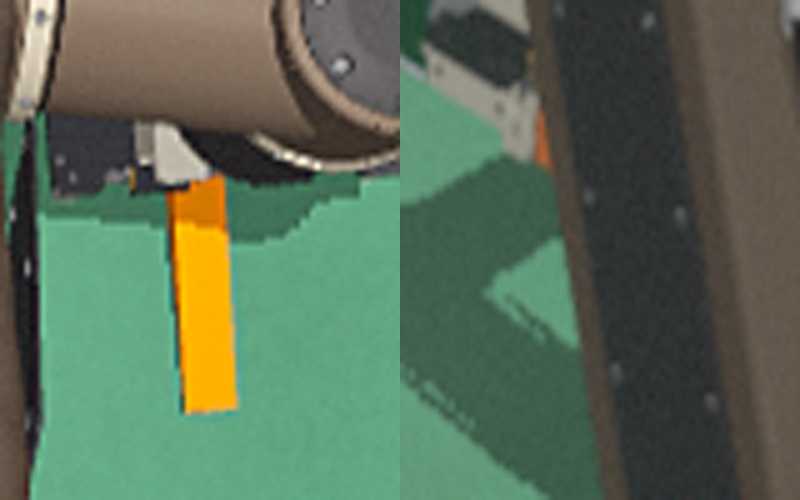

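The left half shows the wedge in the pads, opening 30 mm, with the tip at original pixel (372,262) and straight. The side view is blocked by the arm. Next I turn and carry it.

Call:
send_rows:
  plan:
    - [[-0.5, -0.8, 0, 0, 0, 6.5], [-1, -1.6, 0, 0, 0, 13], [-1.5, -2.5, 0, 0, 0, 19.5], [-2, -4, 0, 0, 0, 26], [-2.5, -5, 0, 0, 0, 32.5], [-3, -6, 0, 0, 0, 39], [-3.5, -7, 0, 0, 0, 45], [-3.8, -8, 0, 0, 0, 50]]

```text
clock: 5.07
tool_pos: [0.4738, -0.1831, 0.0302]
orientation: [180.0, 0.0, -47.3]
force: [-1.0, 0.1, -1.5]
opening: 0.03
gripper_force: 30.0
```

```bash
python3 g.py .4725 -.1365 .031 -97.2
```

```text
5.07 shift [-3.51 -3.07 -0.08] turn [ 0.   0.  49.9] q6 41.7 F [-1.   0.1 -1.5]
```

Call:
send_rows:
  plan:
    - [[-0.5, -0.4, 0, 0, 0, 6.5], [-1, -0.8, 0, 0, 0, 13], [-1.5, -1.3, 0, 0, 0, 19.5], [-2, -1.8, 0, 0, 0, 26], [-2.5, -2.2, 0, 0, 0, 32.5], [-3, -2.6, 0, 0, 0, 39], [-3.5, -3.1, 0, 0, 0, 45], [-3.5, -3.1, 0, 0, 0, 49.9]]

```text
clock: 5.73
tool_pos: [0.4731, -0.1361, 0.0303]
orientation: [180.0, -0.0, -97.1]
force: [-0.1, 0.0, -0.6]
opening: 0.03
gripper_force: 30.0
```

Call:
send_rows:
  plan:
    - [[0, 0, 0.6, 0, 0, 0], [0, 0, 1.2, 0, 0, 0], [0, 0, 1.8, 0, 0, 0], [0, 0, 2.2, 0, 0, 0], [0, 0, 2.4, 0, 0, 0], [0, 0, 2.5, 0, 0, 0], [0, 0, 2.5, 0, 0, 0]]

```text
clock: 6.32
tool_pos: [0.4727, -0.137, 0.0055]
orientation: [179.9, -0.0, -96.8]
force: [-2.8, 0.4, 5.2]
opening: 0.0298
gripper_force: 30.0
```

```bash
python3 - <<'E'
from h import *
a=snap('top');b=snap('side')
A=cv2.resize(a['img'][150:270,160:320],(640,480)[:2],interpolation=2)
save(A,'pre.png');save(b['img'],'pre_s.png',(160,190,320,290),5)
E
python3 g.py .4725 -.1365 .0055 -97.2
```

```text
6.42 shift [-0.05  0.03  0.  ] turn [ 0.1 -0.   0.4] q6 -13.6 F [-3.4 -0.1  4.9]
```

View pics/pre.png

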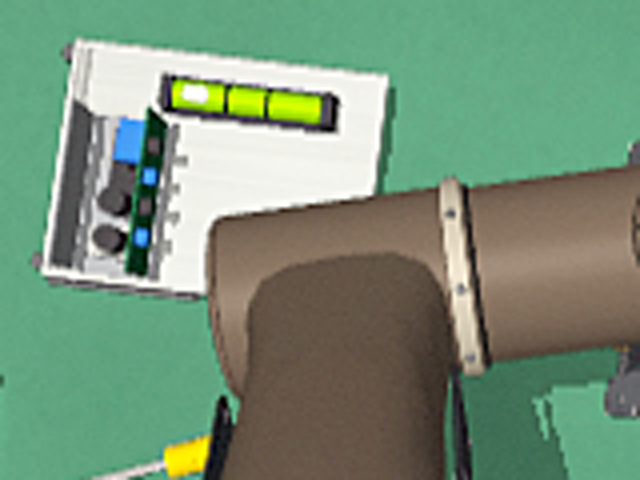

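View pics/pre_s.png

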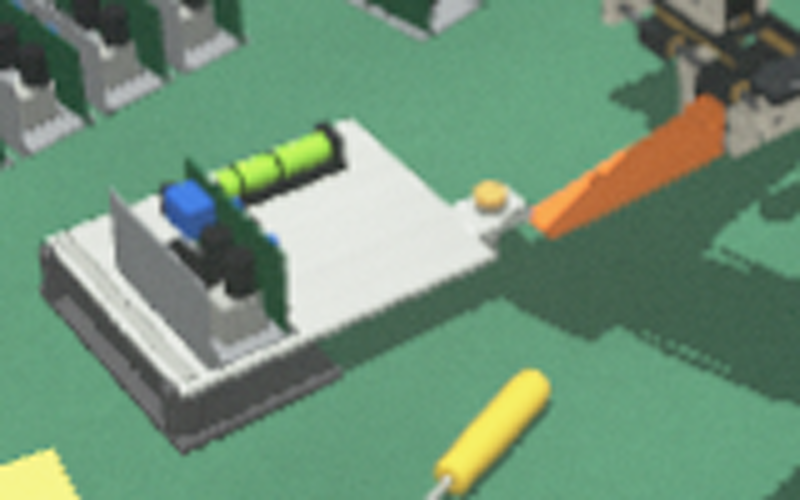

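The top view shows the bubble at crop (195,93), with rings at x = 227 and 267, and it isn't blocked by the arm. The side view shows the wedge flat on the bench, its tip at about (543,226), just short of the lug and in line with the brass head at (490,195).

```bash
cat > bub.py <<'E'
from h import *
from scipy.ndimage import map_coordinates
def bub(pr=False):
    a=snap('top');im=a['img'].astype(float)
    C=lambda x,y:np.array([(x+.5)/4-.5+160,(y+.5)/4-.5+150])
    p=C(172,94);q=C(326,113);L=np.linalg.norm(q-p);d=(q-p)/L;n=np.array([-d[1],d[0]])
    t=np.arange(-1,L+1,.1);
    g=np.mean([[map_coordinates(im[:,:,c],[p[1]+t*d[1]+w*n[1],p[0]+t*d[0]+w*n[0]],order=1) for c in range(3)] for w in np.arange(-2,2.1,.5)],0)
    wb=np.clip(g[2]-90,0,None); bc=(wb*t).sum()/wb.sum()
    dk=np.clip(170-g[1],0,None)
    rs=[]
    for c in (14.2,24.2):
        m=abs(t-c)<3; rs.append((dk[m]*t[m]).sum()/max(dk[m].sum(),1e-6))
    ctr=np.mean(rs); s=np.linalg.norm(onz(a,p,.062)-onz(a,q,.062))/L*1000
    print('bubble px',round(bc,2),'rings',np.round(rs,2),'mm',round((ctr-bc)*s,1),'mm/px',round(s,2),'wsum',round(wb.sum()))
    if pr: print(np.round(g[:,::10]).astype(int))
    return a
if __name__=='__main__':
    import sys
    bub(len(sys.argv)>1)
    o=ctrl.get_obs();print(round(o['clock'],2),o['tool_pos'].round(4),o['orientation'].round(2),o['force'].round(1),o['moment'].round(2))
E
python3 bub.py 1
python3 - <<'E'
from h import *
b=snap('side');f=lambda x,y:((x+.5)/5-.5+160,(y+.5)/5-.5+190)
print('tip',onz(b,f(541,222),.002))
E
```

```text
bubble px 5.79 rings [13.48 23.61] mm 38.2 mm/px 2.99 wsum 5688
[[ 61 132 195 191 215 226 226 227 229 222 197 187 191 195 106 115 196 190
  188 189 189 188 191 198 131  95 187 191 189 188 188 188 189 189 187 187
  190 194 148  84  84]
 [ 50 161 249 238 240 241 239 240 242 235 238 243 245 243 141 148 247 244
  242 242 242 242 243 246 169 130 238 244 242 241 241 241 242 241 240 241
  242 244 187  88  76]
 [ 80  24   0  48 148 182 191 196 200 187  68   4   0   0  14  10   0   0
    0   0   0   0   0   0  10   9   1   0   0   0   0   0   0   0   1   1
    0   0  24  85  87]]
6.47 [ 0.4727 -0.137   0.0055] [ 1.7993e+02 -2.0000e-02 -9.6800e+01] [-2.7  0.3  4.5] [0.15 1.33 0.09]
tip [0.49526503 0.02200081 0.002     ]
```

Call:
send_rows:
  plan:
    - [[-0.5, 0, -0.02, 0, 0, 0], [-1, 0, -0.02, 0, 0, 0], [-1.5, 0, -0.02, 0, 0, 0], [-2, 0, -0.02, 0, 0, 0], [-2.5, 0, -0.02, 0, 0, 0], [-3, 0, -0.02, 0, 0, 0], [-3.5, 0, -0.02, 0, 0, 0], [-4, 0, -0.02, 0, 0, 0]]

```text
clock: 7.18
tool_pos: [0.4783, -0.0965, 0.0057]
orientation: [180.0, -0.0, -96.8]
force: [-0.2, 0.3, -0.7]
opening: 0.0299
gripper_force: 30.0
```

```bash
python3 bub.py; python3 -c "
from h import *
save(snap('side')['img'],'tip.png',(220,200,320,275),7)"
```

```text
bubble px 5.79 rings [13.48 23.61] mm 38.2 mm/px 2.99 wsum 5722
7.23 [ 0.4785 -0.096   0.0058] [-1.7998e+02  1.0000e-02 -9.6810e+01] [ 0.   0.9 -1.3] [0.14 0.03 0.03]
```

View pics/tip.png

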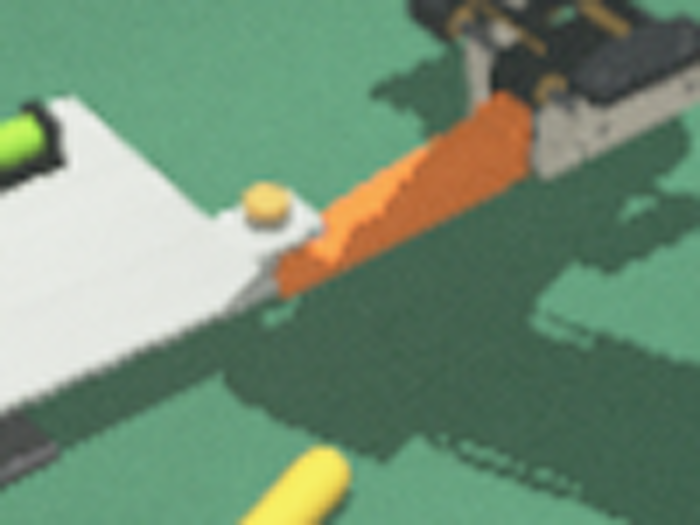

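The tip is going under the lug, aligned with the brass head at (265,205), and the wedge is flat. I ease it in.

Call:
send_rows:
  plan:
    - [[-0.25, 0, 0.01, 0, 0, 0], [-0.5, 0, 0.01, 0, 0, 0], [-0.75, 0, 0.01, 0, 0, 0], [-1, 0, 0.01, 0, 0, 0], [-1.25, 0, 0.01, 0, 0, 0], [-1.5, 0, 0.01, 0, 0, 0], [-1.75, 0, 0.01, 0, 0, 0], [-2, 0, 0.01, 0, 0, 0]]

```text
clock: 7.95
tool_pos: [0.4806, -0.077, 0.0057]
orientation: [180.0, 0.0, -96.8]
force: [0.0, 1.1, -0.7]
opening: 0.0295
gripper_force: 30.0
```

```bash
python3 bub.py
```

```text
bubble px 5.79 rings [13.48 23.61] mm 38.2 mm/px 2.99 wsum 5728
8.0 [ 0.4807 -0.0768  0.0057] [-179.99    0.    -96.83] [ 0.2  0.9 -1.6] [ 0.12  0.13 -0.01]
```

Call:
send_rows:
  plan:
    - [[-0.25, 0, 0, 0, 0, 0], [-0.5, 0, 0, 0, 0, 0], [-0.75, 0, 0, 0, 0, 0], [-1, 0, 0, 0, 0, 0], [-1.25, 0, 0, 0, 0, 0], [-1.5, 0, 0, 0, 0, 0], [-1.75, 0, 0, 0, 0, 0], [-2, 0, 0, 0, 0, 0]]

```text
clock: 8.67
tool_pos: [0.4814, -0.0591, 0.0055]
orientation: [179.8, -0.1, -96.9]
force: [-1.7, -17.3, 2.5]
opening: 0.0296
gripper_force: 30.0
```

```bash
python3 bub.py
```

```text
bubble px 6.45 rings [13.46 23.59] mm 36.1 mm/px 2.99 wsum 5844
8.72 [ 0.4816 -0.0585  0.0056] [ 1.7987e+02 -1.2000e-01 -9.6860e+01] [-1.7 -4.   1.7] [-1.42  0.54  0.09]
```

Contact with the ball has been made and the bubble is moving, with about 54 mm of travel left. I go slower.

Call:
send_rows:
  plan:
    - [[-0.15, 0, 0, 0, 0, 0], [-0.3, 0, 0, 0, 0, 0], [-0.45, 0, 0, 0, 0, 0], [-0.6, 0, 0, 0, 0, 0], [-0.75, 0, 0, 0, 0, 0], [-0.9, 0, 0, 0, 0, 0], [-1.05, 0, 0, 0, 0, 0], [-1.2, 0, 0, 0, 0, 0]]

```text
clock: 9.38
tool_pos: [0.4821, -0.0478, 0.0055]
orientation: [179.8, -0.2, -96.9]
force: [-3.5, -17.1, 4.5]
opening: 0.0299
gripper_force: 30.0
```

```bash
python3 bub.py
```

```text
bubble px 8.89 rings [13.42 23.53] mm 28.7 mm/px 2.99 wsum 5363
9.43 [ 0.4823 -0.0474  0.0055] [ 1.798e+02 -1.600e-01 -9.687e+01] [-2.9 -9.8  4.5] [-3.21  1.1   0.12]
```

Call:
send_rows:
  plan:
    - [[-0.15, 0, 0, 0, 0, 0], [-0.3, 0, 0, 0, 0, 0], [-0.45, 0, 0, 0, 0, 0], [-0.6, 0, 0, 0, 0, 0], [-0.75, 0, 0, 0, 0, 0], [-0.9, 0, 0, 0, 0, 0], [-1.05, 0, 0, 0, 0, 0], [-1.2, 0, 0, 0, 0, 0]]

```text
clock: 10.1
tool_pos: [0.4834, -0.036, 0.0055]
orientation: [179.8, -0.2, -96.9]
force: [-2.0, -18.0, 5.9]
opening: 0.0299
gripper_force: 30.0
```

```bash
python3 bub.py
```

```text
bubble px 11.34 rings [ 0.   23.49] mm 1.2 mm/px 2.99 wsum 4986
10.15 [ 0.4836 -0.0356  0.0055] [ 1.7979e+02 -1.7000e-01 -9.6880e+01] [ -2.4 -10.6   4.6] [-3.2   1.14  0.05]
```

```bash
sed -i 's/ctr=np.mean(rs)/ctr=rs[1]-5.05/' bub.py
```

Call:
send_rows:
  plan:
    - [[-0.15, 0, 0, 0, 0, 0], [-0.3, 0, 0, 0, 0, 0], [-0.45, 0, 0, 0, 0, 0], [-0.6, 0, 0, 0, 0, 0], [-0.75, 0, 0, 0, 0, 0], [-0.9, 0, 0, 0, 0, 0], [-1.05, 0, 0, 0, 0, 0], [-1.2, 0, 0, 0, 0, 0]]

```text
clock: 10.82
tool_pos: [0.4847, -0.0243, 0.0055]
orientation: [179.8, -0.2, -96.9]
force: [-2.7, -18.9, 5.4]
opening: 0.0298
gripper_force: 30.0
```

```bash
python3 bub.py
```

```text
bubble px 14.12 rings [ 0.   23.35] mm 12.5 mm/px 2.99 wsum 4815
10.87 [ 0.4849 -0.0239  0.0055] [179.77  -0.19 -96.88] [ -3.3 -11.6   5.2] [-3.68  1.12  0.11]
```

Call:
send_rows:
  plan:
    - [[-0.15, 0, 0, 0, 0, 0], [-0.3, 0, 0, 0, 0, 0], [-0.45, 0, 0, 0, 0, 0], [-0.6, 0, 0, 0, 0, 0], [-0.75, 0, 0, 0, 0, 0], [-0.9, 0, 0, 0, 0, 0], [-1.05, 0, 0, 0, 0, 0], [-1.2, 0, 0, 0, 0, 0]]

```text
clock: 11.53
tool_pos: [0.4861, -0.0125, 0.0055]
orientation: [179.7, -0.2, -96.9]
force: [-2.3, -17.3, 6.8]
opening: 0.0297
gripper_force: 30.0
```

```bash
python3 bub.py 1
```

```text
bubble px 16.83 rings [12.84 23.07] mm 3.6 mm/px 2.99 wsum 4913
[[ 85 159 192 190 188 187 188 188 188 187 185 187 195 137 102 181 222 221
  220 220 216 195 191 155  96 142 191 186 184 184 185 184 184 185 184 185
  188 165  97  84  77]
 [101 202 245 243 242 242 242 242 242 241 240 241 245 183 126 201 241 237
  237 238 234 236 243 202 134 184 241 238 237 238 238 237 238 238 237 237
  238 214 117  77  71]
 [ 48   3   0   0   0   0   0   0   0   0   1   0   0   3  53 134 171 185
  180 182 171  68   3   0   6   3   1   2   2   1   1   0   0   0   1   2
    2   7  52  90  77]]
11.58 [ 0.4863 -0.012   0.0055] [179.77  -0.2  -96.88] [ -4.8 -10.7   6.2] [-3.67  1.16  0.05]
```

Call:
send_rows:
  plan:
    - [[-0.07, 0, 0, 0, 0, 0], [-0.14, 0, 0, 0, 0, 0], [-0.21, 0, 0, 0, 0, 0], [-0.28, 0, 0, 0, 0, 0], [-0.34, 0, 0, 0, 0, 0], [-0.38, 0, 0, 0, 0, 0], [-0.4, 0, 0, 0, 0, 0], [-0.4, 0, 0, 0, 0, 0]]

```text
clock: 12.25
tool_pos: [0.4866, -0.0084, 0.0055]
orientation: [179.8, -0.2, -96.9]
force: [-2.1, -16.6, 6.0]
opening: 0.0298
gripper_force: 30.0
```

```bash
sed -i "s/(14.2,24.2)/(13.1,23.2)/; s/ctr=rs\[1\]-5.05/ctr=np.mean(rs)/" bub.py; python3 bub.py 1; python3 -c "
from h import *
a=snap('top')['img'][160:190,190:255];b=snap('side')['img'][205:245,190:240]
save(np.vstack([cv2.resize(a,(640,295),interpolation=2),cv2.resize(b,(640,300),interpolation=2)]),'lev.png')"
```

```text
bubble px 17.65 rings [12.64 22.86] mm 0.3 mm/px 2.99 wsum 4892
[[ 83 159 192 189 188 187 187 188 188 187 186 187 195 137 106 172 214 220
  220 219 220 213 198 152 104 156 191 186 183 182 185 185 183 184 184 184
  189 160  92  84  74]
 [100 202 245 243 242 241 241 242 242 241 240 240 245 181 148 213 241 238
  237 237 236 235 239 201 145 201 241 238 236 235 237 237 237 237 236 236
  238 207 110  77  70]
 [ 49   5   0   0   0   0   0   0   0   0   1   1   0   5   6  65 142 176
  180 181 184 160  57   2   5   1   1   2   2   3   1   1   0   0   1   2
    2  11  59  90  74]]
12.3 [ 0.4866 -0.0084  0.0055] [179.75  -0.22 -96.88] [ -2.4 -16.5   5.4] [-5.57  0.74 -0.03]
```

View pics/lev.png

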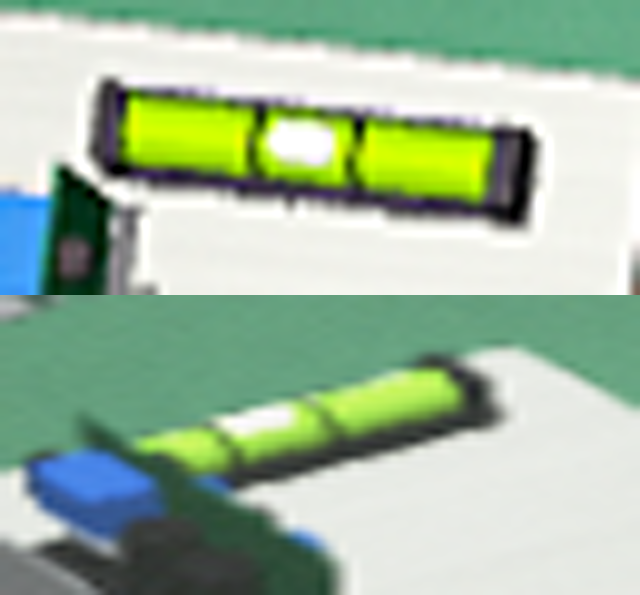

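The bubble sits between the rings. In the top crop it spans 268–337 and the rings are at 258 and 353, so it is about 0.5–1 mm to the hinge side. I add a last small nudge, then release.

Call:
send_rows:
  plan:
    - [[-0.03, 0, 0, 0, 0, 0], [-0.06, 0, 0, 0, 0, 0], [-0.08, 0, 0, 0, 0, 0], [-0.08, 0, 0, 0, 0, 0]]

```text
clock: 12.73
tool_pos: [0.4867, -0.0077, 0.0055]
orientation: [179.8, -0.2, -96.9]
force: [-1.6, -17.9, 5.5]
opening: 0.03
gripper_force: 30.0
```

```bash
python3 bub.py
```

```text
bubble px 17.77 rings [12.64 22.81] mm -0.1 mm/px 2.99 wsum 4838
12.78 [ 0.4867 -0.0077  0.0055] [179.75  -0.22 -96.88] [ -2.5 -16.7   6.1] [-5.71  0.7  -0.04]
```

Call:
send_rows:
  plan:
    - [[0.05, 0, 0, 0, 0, 0], [0.1, 0, 0, 0, 0, 0], [0.15, 0, 0, 0, 0, 0], [0.2, 0, 0, 0, 0, 0], [0.2, 0, 0, 0, 0, 0]]

```text
clock: 13.2
tool_pos: [0.4868, -0.0078, 0.0055]
orientation: [179.8, -0.1, -96.9]
force: [-6.0, -2.7, 6.8]
opening: 0.0296
gripper_force: 30.0
```

```bash
python3 bub.py
```

```text
bubble px 17.78 rings [12.64 22.8 ] mm -0.2 mm/px 2.99 wsum 4829
13.25 [ 0.4868 -0.0079  0.0055] [ 1.798e+02 -1.000e-01 -9.687e+01] [-5.9 -2.9  6. ] [-0.85  2.18  0.04]
```

Call:
send_rows:
  plan:
    - [[0, 0.04, 0, 0, 0, 0], [0, 0.07, -0.03, 0, 0, 0], [0, 0.07, -0.05, 0, 0, 0]]

```text
clock: 13.5
tool_pos: [0.4867, -0.0078, 0.0057]
orientation: [179.9, -0.1, -96.9]
force: [-0.4, -5.2, -4.3]
opening: 0.03
gripper_force: 30.0
```

Call:
send_rows:
  plan:
    - [[0, 0, 0, 0, 0, 0], [0, 0, 0, 0, 0, 0], [0, 0, 0, 0, 0, 0], [0, 0, 0, 0, 0, 0], [0, 0, 0, 0, 0, 0], [0, 0, 0, 0, 0, 0], [0, 0, 0, 0, 0, 0], [0, 0, 0, 0, 0, 0]]
  fingers: 0.7

```text
clock: 14.17
tool_pos: [0.4884, -0.0068, 0.0062]
orientation: [-180.0, 0.0, -96.8]
force: [1.4, -0.3, 0.4]
opening: 0.0612
gripper_force: 0.0
```

```bash
python3 bub.py 1
```

```text
bubble px 17.76 rings [12.64 22.86] mm -0.0 mm/px 2.99 wsum 4857
[[ 82 158 192 189 188 188 187 188 189 188 186 186 195 137 107 168 212 219
  219 219 220 216 199 152 104 155 190 186 183 182 184 185 184 184 184 184
  189 160  92  84  74]
 [ 99 202 245 243 242 242 241 242 242 241 240 239 245 181 149 212 241 237
  237 237 237 236 239 201 144 201 240 238 236 235 237 237 237 237 236 235
  238 207 109  76  69]
 [ 46   3   0   0   0   0   0   0   0   0   1   1   0   6   6  49 135 176
  180 181 184 165  64   3   3   0   1   2   2   3   1   1   0   0   1   2
    2  10  59  90  73]]
14.22 [ 0.4883 -0.0068  0.0062] [-180.      0.    -96.84] [-0.6 -0.3 -0.1] [0.03 0.09 0.01]
```

Call:
send_rows:
  plan:
    - [[0, 0, -0.5, 0, 0, 0], [0, 0, -1.5, 0, 0, 0], [0, 0, -3, 0, 0, 0], [0, 0, -5, 0, 0, 0], [0, 0, -7.5, 0, 0, 0], [2, 0, -10, 0, 0, 0], [4.5, 0, -12, 0, 0, 0], [7, 0, -13, 0, 0, 0]]

```text
clock: 14.88
tool_pos: [0.4811, -0.0767, 0.1394]
orientation: [-179.8, 0.1, -96.7]
force: [0.1, -0.7, -0.1]
opening: 0.0615
gripper_force: 0.0
```

Call:
send_rows:
  plan:
    - [[3, 0, -1, 0, 0, 0], [6, 0, -2, 0, 0, 0], [9, 0, -2, 0, 0, 0], [12, 0, -2, 0, 0, 0], [14, 0, -2, 0, 0, 0], [15, 0, -2, 0, 0, 0], [15, 0, -2, 0, 0, 0], [15, 0, -2, 0, 0, 0]]

```text
clock: 15.55
tool_pos: [0.4619, -0.2254, 0.1562]
orientation: [180.0, 0.0, -96.9]
force: [0.7, 0.4, -0.2]
opening: 0.0618
gripper_force: 0.0
```

```bash
python3 bub.py; python3 -c "
from h import *
a=snap('top')['img'][140:260,150:330];b=snap('side')['img'][190:290,160:320]
save(np.vstack([cv2.resize(a,(450,300),interpolation=2),cv2.resize(b,(450,281),interpolation=2)]),'end.png')"
```

```text
bubble px 17.75 rings [12.65 22.86] mm 0.0 mm/px 2.99 wsum 4833
15.6 [ 0.462  -0.2249  0.1562] [ 1.800e+02  1.000e-02 -9.686e+01] [-0.2 -0.5 -0.7] [0.07 0.07 0.04]
```

View pics/end.png

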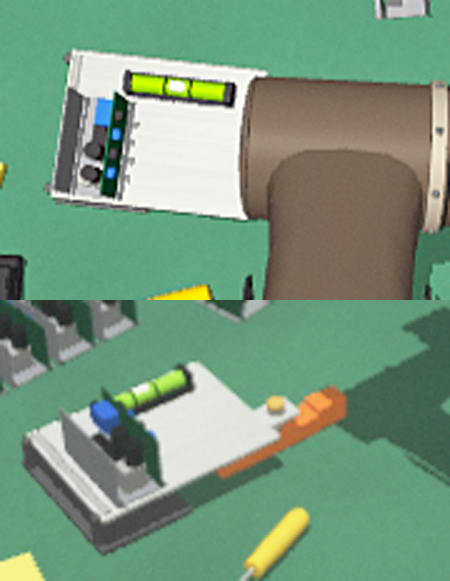

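The wedge stays under the foot with its tail at (325,405), the gripper is clear, and the bubble is centred at (177,86). I hand in.

```bash
python3 -c "
from plant import ctrl
print(ctrl.close_job())"
```

```text
the job is handed in; nothing more can be done
None
```

The orange wedge is under the foot and the bubble reads centred between the rings to within about 1 mm; the wedge has been released, the arm is drawn back, and the job was handed in at about 15.6 s (no verdict came back).

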